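# Bring a circuit board to the test station and hold the sprung contact arm on it

### The job

On the board test fixture, push the board carrier along its rails until it drops into the detent of the test station. Then push the sprung contact arm, by its upright post, towards the board until it is past its click, and keep it held there: the arm springs back if let go, so finish while still pressing on the post. Leave the screwdriver, the jar and the heat sink where they lie.

Things in the scene. Friction and masses are not known exactly. Their poses are not given: they have to be found in the camera images.
- fixture: Board test fixture, fixed to the bench: aluminium base plate 200 mm (its x) by 460 mm (its y), 12 mm thick, with two steel rails along y (tops at 23 mm). Origin: centre of the underside, on the bench. +y is the way the carrier travels to the test station, +x points roughly away from the robot (turned up to 0.3 rad), z up.
- carrier_fin (a point): Centre of the carrier's upright push fin: plate 44 mm wide (fixture x), 10 thick (y), 31 to 89 mm above the bench (this point at 60), at the trailing (-y) end, free behind it. In front (+y) lies the carrier, an aluminium tray 100 by 130 mm with a black circuit board and steel shield cans, all below 46 mm; the tray's near edge is 8 mm from the fin's centre.
- carrier (a joint): Travel of the carrier along fixture +y, m, 0 to 0.160. Starts anywhere from 0 to 0.05, stays where left. Test station: 0.140, where a sprung plunger under it drops between two crosswise ribs on the base plate and centres it to about 1 mm. Sliding takes about 2 N, the first rib (from 0.122) about 6 N, going on over the second, taller rib about 9 N.
- station (a point): Point fixed on the fixture where the centre of the carrier's fin stands when the carrier is in the station detent (fixture frame 0, -43, 60 mm).
- contact_arm (a joint): Angle of the contact arm (aluminium bar 16 mm wide, 34 to 44 mm above the bench, with black contact head), rad, 0 to 0.60 (end stop); positive is counter-clockwise from above and moves its post to fixture -y, towards the board. A spring returns it to 0: 4 N at the post at 0, 8 N at 0.40, 10 N at 0.60. A pawl clicks at 0.26 to 0.38, up to 4 N more, without locking. Past the click: 0.40 or more.
- contact_post: Upright round steel post at the free end of the contact arm, 16 mm in diameter, 42 to 92 mm above the bench, 110 mm from the pivot; it turns on its own axis like a roller, and the arm is pushed by it. Origin: on its axis at its foot, 42 mm above the bench. At joint 0 it stands at fixture x -50, y 175 mm, with 40 mm free all round above the bar.
- post_centre (a point): Point on the axis of the arm's post, 69 mm above the bench, a good height to push it.
- contact_pivot (a point): Top of the pivot of the contact arm, on its vertical axis (fixture frame 60, 175, 48 mm).
- screwdriver: Bystander: screwdriver 190 mm long lying on the bench on the robot's side of the fixture. Leave alone.
- screw_jar: Bystander: small clear jar with black lid, 48 mm wide, 55 mm tall, beyond the fixture. Leave alone.
- heatsink: Bystander: finned aluminium heat sink 50 by 60 by 26 mm, beyond the fixture. Leave alone.

How it is judged (in metres and radians):
On the way, in this order (a step that is already met when the one before it is completed fails the run):
1. the carrier is in the test station's detent (value of joint carrier between 0.1365 and 0.1435 m and velocity of joint carrier between -0.01 and 0.01 m/s), for 0.2 s.
2. the contact arm is pushed past its click (value of joint contact_arm above 0.39 rad), for 0.2 s.
At the end, for the whole second after the job is handed in: The carrier stands in the station detent (0.140 m, within 3.5 mm), and the robot steadily holds the contact arm past its click (joint above 0.39 rad) by pressing on its post with more than 2 N (value of joint carrier between 0.1365 and 0.1435 m and value of joint contact_arm above 0.39 rad and velocity of joint contact_arm between -0.1 and 0.1 rad/s and contact force between any of the fingers, the arm and contact_post above 2 N); the arm keeps its last pose, push and grip.
It fails at once if a bystander (screwdriver, jar, heat sink) is moved more than 25 mm (distance of any of screwdriver, screw_jar, heatsink from where it was at the start of the episode above 0.025 m).
It also fails if it takes over 54 s, if anything falls off the work surface, if the arm or the gripper's body presses on something with over 40 N, if the wrist force passes 120 N, or if a joint passes its speed limit or range.

### The arm

A 6-joint arm with a two-finger parallel gripper is mounted at the origin on the work surface. World frame = base frame: x ahead of the robot, y to its left, z up, the work surface at z = 0. Lengths are in mm, angles in degrees, forces in N, time in s.
With the tool pointing down it reaches from about 350 to 850 mm from the base axis. Payload 8.1 kg.
Tool frame: the origin (TCP) lies midway between the tips of the shut fingers; the grasp point (between the pads) lies 19 mm behind it; z points along the fingers, y is the line along which they close (so a half turn about z gives the same grasp; the last joint's range is limited). The gripper opens to 85 mm and grips with 20 to 120 N. Pads are 22 mm wide; open, the fingers measure 114 mm over their backs; the gripper's body (76 mm by 85 mm) begins 54 mm behind the grasp point. The pads swing forward as they close: fully open they stand 13 mm farther back than shut.
Start: joints at [-69.637, 7.471, 85.268, -0, 87.261, -4.893], TCP at [256.018, -542.642, 231.292] pointing down, gripper open.
Joint ranges: [-169.43, 169.43], [-51.17, 129.36], [1.28, 143.12], [-76.62, 256.62], [0, 156.53], [-152.29, 152.29]. Speed limits (degrees/s): [136.94, 136.94, 159.86, 180, 180, 180].

### API

Orientations are given as [roll, pitch, yaw] about the fixed x, y, z axes, in that order (R = Rz(yaw) Ry(pitch) Rx(roll)).
In Python, from bench import sense, snapshot, order, finder gives the robot as it stands.
- The arm moves only by the tool send_rows, never from a script. Its argument "steps" is a list of rows, each a list of 2 entries, a list of its own where there are three numbers: the shift along the world's x, y, z in units of 30 mm (1.0 is 30 mm), then the turn, a rotation vector about the world's x, y, z in rad. In form: [[[dx, dy, dz], [wx, wy, wz]], ...]. A call has 1 to 10 rows; each row is the pose to reach, as a shift and turn from the pose commanded when the call began; what a row does not reach only later rows make up. A row lasts 1/8 s, in which the tool goes at most 62.5 mm and 10.7 degrees, less where a joint would pass 70% of its speed; a pose out of reach is approached as far as the arm can. A call with a gripper value outside its range is refused whole. "fingers" is the closure, from 0 (fully open) to 1 (shut), set as the call begins (left out, the last holds). The fingers move at their own pace and stop on an object; "squeeze" is the grip in N (left out, the last holds). Time passes only in rows, so rows that repeat a pose let the fingers close. It gives the time, the measured TCP pose, the force, the opening and the grip force at its end, in the units of the state.
- sense(): the state, without advancing time (a new reading comes with each control period).
- snapshot(name): name is "scene" or "top" or "wrist"; returns a dict with "img" (420x560x3 uint8, red, green, blue), "K" (3x3 intrinsics, pixels), "pose" (4x4, takes a point from camera to world coordinates). Camera axes: x right, y up, looking along -z (the intrinsics and any distortion apply to the point x, -y, -z); pixel columns grow to the right and rows downward; lengths in mm; the calibration is good to about 2 mm. The wrist camera is an equidistant fisheye: a pixel r from the principal point sees the ray r / f radians off the axis. A picture is of the moment at which its call begins. There is no depth.
- order.hand_in(): hands the job in; it is judged then, once.
Trained networks look in the newest picture that a camera, given by its name, has taken for a name from the list of things; names that differ only in an ending like _2 or _b are one class to them, and where a whole thing is asked for, a point or a joint stands for the part that bears it (a point fixed in the world has none). Each returns a list of dicts, best first, with "confidence" (0 to 1); they miss things now and then, are a little off and sometimes report something else, mostly with a low value. They report only what shows in the picture. A call takes as long as a camera call.
- finder.find_in(label, camera): "box" ([left, top, width, height] as shares, 0 to 1, of the picture: columns of its width, rows of its height, round what is visible of it).
- finder.trace(label, camera): "mask" (420x560 bool, what is visible of it) and "box" ([left, top, width, height] as shares, 0 to 1, of the picture: columns of its width, rows of its height, round what is visible of it).
- finder.pinpoint(label, camera): "at" ([column, row] as shares, 0 to 1, of the picture: columns of its width, rows of its height: a listed point, or the origin of a listed thing).
The state is a dict: "time": time; "joint_pos": joint angles; "qd": joint speeds; "joint_efforts": joint torques, N m; "tool_pos": TCP position; "tcp_rot": TCP orientation; "ft_force": force on the tool from outside, world axes, zero at the start; "wrist_torque": the same for the moment, N m; "finger_gap": finger opening in mm; "grip_force": force on a finger pad.
Only numpy, scipy, OpenCV 4.12 (cv2) and the standard library are available. Lean on these libraries where they do the work, as an engineer would, in place of code of your own. Each camera call takes 0.05 s, during which the arm holds its last target. There are 200 camera calls.

## Working session

There is one attempt and no reset: what is moved stays moved. The work goes in short steps, Python scripts to look and compute and a tool call to move; the robot and the scene stay as the last step left them, time stands still between calls to the robot, and variables do not carry over. Pictures are saved under pics/ and viewed, at most 10 in all, crops included, and the job is handed in when it is done.

Besides the shell and the picture viewer there is one more tool, called as name(argument=value, ...), one argument or row to a line, values as JSON. send_rows: Moves the arm, as the interface text tells. Its arguments: {"type":"object","properties":{"steps":{"type":"array"},"fingers":{"type":"number"},"squeeze":{"type":"number"}},"required":["steps"]}

```bash
mkdir -p pics
cat > h.py <<'E'
import numpy as np, cv2
from bench import sense, snapshot, order, finder
def ray(s,at):
    K=s["K"];P=np.array(s["pose"]);u=at[0]*560;v=at[1]*420
    x=(u-K[0][2])/K[0][0];y=(v-K[1][2])/K[1][1]
    d=P[:3,:3]@np.array([x,-y,-1.]);return P[:3,3],d
def atz(s,at,z):
    o,d=ray(s,at);return o+d*(z-o[2])/d[2]
E
python3 - <<'E'
from h import *
Z=dict(carrier_fin=60,station=60,contact_post=42,post_centre=69,contact_pivot=48,fixture=0,screwdriver=10,screw_jar=0,heatsink=0)
ims=[]
for c in("top","scene"):
    s=snapshot(c);ims.append(s["img"])
    print(c,np.round(np.array(s["pose"])[:3,3]),s.keys())
    for k,z in Z.items():
        r=finder.pinpoint(k,c)
        for q in r[:1]: print(k,round(q["confidence"],2),np.round(np.array(q["at"])*[560,420]),np.round(atz(s,q["at"],z),1))
cv2.imwrite("pics/a.png",ims[0][:,:,::-1])
cv2.imwrite("pics/b.png",ims[1][:,:,::-1])
print(sense())
E
```

```text
top [534.  33. 750.] dict_keys(['img', 'K', 'pose'])
carrier_fin 0.7 [382. 198.] [ 627.4 -165.4   60. ]
station 0.77 [330. 209.] [605.2 -70.4  60. ]
contact_post 0.55 [218. 264.] [501.9 130.5  42. ]
post_centre 0.5 [219. 260.] [509.9 126.5  69. ]
contact_pivot 0.92 [208. 200.] [617.6 152.9  48. ]
fixture 0.71 [303. 215.] [598.6 -25.4   0. ]
screwdriver 0.63 [328. 290.] [455.7 -74.4  10. ]
screw_jar 0.67 [357. 128.] [ 777.3 -133.1    0. ]
scene [1019. -286.  477.] dict_keys(['img', 'K', 'pose'])
carrier_fin 0.62 [162. 276.] [ 629.9 -168.1   60. ]
station 0.74 [219. 240.] [612.6 -75.5  60. ]
contact_post 0.52 [292. 173.] [518.2 128.8  42. ]
post_centre 0.5 [290. 156.] [507.2 130.8  69. ]
contact_pivot 0.73 [340. 193.] [616.6 150.4  48. ]
fixture 0.74 [242. 253.] [600.5 -31.6   0. ]
screwdriver 0.93 [177. 214.] [468.9 -74.9  10. ]
screw_jar 0.93 [248. 376.] [ 776.8 -137.7    0. ]
heatsink 0.67 [250. 378.] [ 780.1 -136.7    0. ]
{'time': 1.0, 'joint_pos': array([-6.96354341e+01,  7.46892229e+00,  8.52687794e+01,  4.33091881e-04,
        8.72600668e+01, -4.89447089e+00]), 'qd': array([-0.00158843, -0.01505205, -0.00484903, -0.01690016, -0.05809253,
        0.07709914]), 'joint_efforts': array([ 3.95048892e-04, -5.69335949e+01, -5.00874209e+01, -6.26980682e-05,
        1.23112346e-03,  2.11578902e-05]), 'tool_pos': array([ 256.03889596, -542.63564401,  231.30623593]), 'tcp_rot': array([ 1.79997740e+02, -2.40618924e-04,  2.52590161e+01]), 'ft_force': array([-0.5146122 , -0.4013411 , -1.08606206]), 'wrist_torque': array([0.03236787, 0.02850176, 0.00888759]), 'grip_force': 0.0, 'finger_gap': 85.0064894407542}
```

View pics/a.png

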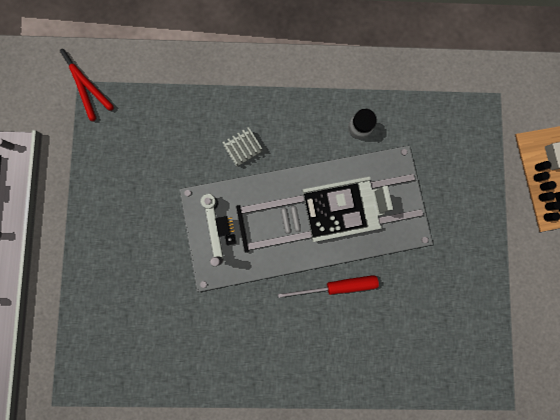

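View pics/b.png

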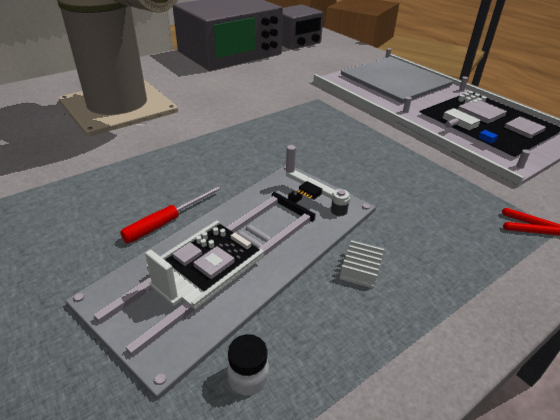

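The top view shows the plate corners at about (181,188), (409,147), (433,243) and (200,291), with the fin at (387,198), post top at (216,262) and pivot at (208,201). In the scene view the fin is at (160,275), the post at (290,160), and the screwdriver lies clear of the plate.

Run:
```python
from h import *
from scipy.optimize import least_squares
s=snapshot("top"); S=snapshot("scene")
m=np.zeros((420,560),np.uint8)
f=finder.trace("fixture","top")[0]; m=f["mask"].astype(np.uint8)
c=max(cv2.findContours(m,0,2)[0],key=cv2.contourArea); print(f["confidence"],np.round(cv2.boxPoints(cv2.minAreaRect(c))))
px=np.array([[181,188],[409,147],[433,243],[200,291]])
F=np.array([[100,230],[100,-230],[-100,-230],[-100,230]])
W=np.array([atz(s,p/[560,420],12)[:2] for p in px])
pv=[atz(s,np.array([208,201])/[560,420],48)[:2],atz(S,np.array([341,196])/[560,420],48)[:2]]
F2=np.vstack([F,[[60,175]]*2]);W2=np.vstack([W,pv])
g=lambda p:np.c_[p[0]+np.cos(p[2])*F2[:,0]-np.sin(p[2])*F2[:,1],p[1]+np.sin(p[2])*F2[:,0]+np.cos(p[2])*F2[:,1]]
r=least_squares(lambda p:(g(p)-W2).ravel(),[600,-28,.18],loss="soft_l1",f_scale=3)
print(r.x,np.round(g(r.x)-W2,1))
p=r.x;c_,s_=np.cos(p[2]),np.sin(p[2]);R=np.array([[c_,-s_],[s_,c_]])
for n,q in dict(fin0=(0,-183),fin5=(0,-133),station=(0,-43),post=(-50,175)).items(): print(n,np.round(p[:2]+R@q,1))
for w in ((627.4,-165.4),(629.9,-168.1),(509.9,126.5),(507.2,130.8)): print(np.round(R.T@(np.array(w)-p[:2]),1))
```

```text
0.88 [[177. 189.]
 [413. 143.]
 [433. 246.]
 [197. 292.]]
[ 5.96434345e+02 -3.32288039e+01  2.13871310e-01] [[ 0.6  1.4]
 [ 5.8 -3.7]
 [-1.3 -2.7]
 [-0.7  3.6]
 [ 1.5 -2. ]
 [-6.1  4.3]]
fin0 [ 635.3 -212.1]
fin5 [ 624.7 -163.2]
station [605.6 -75.2]
post [510.4 127.2]
[   2.2 -135.7]
[   4.1 -138.9]
[-50.7 174.5]
[-52.4 179.2]
```

send_rows(
  steps=[
    [[12.6,11.1,-3.4],[0,0,-0.23]],
    [[12.6,11.1,-3.4],[0,0,-0.23]],
    [[12.6,11.1,-3.4],[0,0,-0.23]],
    [[12.6,11.1,-3.4],[0,0,-0.23]],
    [[12.6,11.1,-3.4],[0,0,-0.23]],
    [[12.6,11.1,-3.4],[0,0,-0.23]],
    [[12.6,11.1,-3.4],[0,0,-0.23]],
    [[12.6,11.1,-3.4],[0,0,-0.23]],
    [[12.6,11.1,-3.4],[0,0,-0.23]],
    [[12.6,11.1,-3.4],[0,0,-0.23]],
  ],
  fingers=1,
  squeeze=40,
)

```text
time: 2.4
tool_pos: [634.2, -208.8, 128.7]
tcp_rot: [-180.0, 0.1, 12.2]
ft_force: [0.5, 0.3, 0.5]
finger_gap: 0.3
grip_force: 0.0
```

send_rows(
  steps=[
    [[0,0,-2.4],[0,0,0]],
    [[0,0,-2.4],[0,0,0]],
    [[0,0,-2.4],[0,0,0]],
  ],
)

```text
time: 2.78
tool_pos: [632.9, -210.7, 57.4]
tcp_rot: [-180.0, 0.1, 12.0]
ft_force: [0.8, 0.1, -0.6]
finger_gap: 0.1
grip_force: 0.0
```

Run:
```python
from h import *
print(sense()["tool_pos"],sense()["ft_force"])
s=snapshot("scene");cv2.imwrite("pics/c.png",cv2.resize(s["img"][150:400,50:400,::-1],None,fx=2,fy=2))
for q in finder.pinpoint("carrier_fin","scene")[:1]:print(q,atz(s,q["at"],60))
```

```text
[ 632.85493803 -210.71339106   57.41661847] [ 0.84960557  0.13857078 -0.60204842]
{'at': [0.2895, 0.6586], 'confidence': 0.65} [ 630.28890897 -168.342902     60.        ]
```

View pics/c.png

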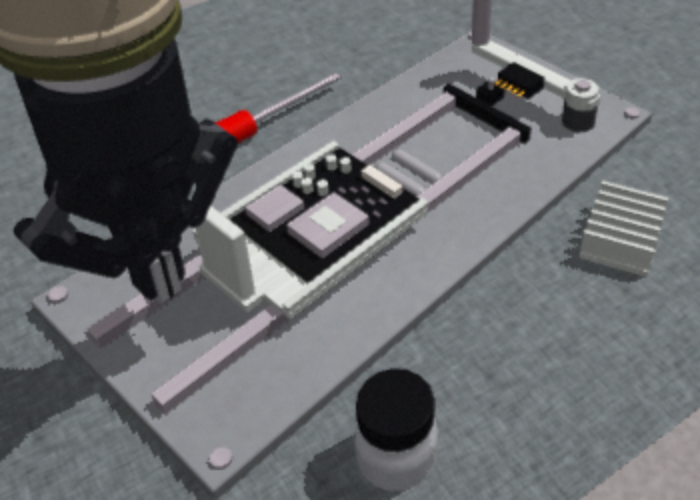

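send_rows(
  steps=[
    [[-0.06,0.3,0],[0,0,0]],
    [[-0.12,0.6,0],[0,0,0]],
    [[-0.18,0.85,0],[0,0,0]],
    [[-0.23,1.1,0],[0,0,0]],
    [[-0.29,1.35,0],[0,0,0]],
    [[-0.34,1.6,0],[0,0,0]],
    [[-0.4,1.85,0],[0,0,0]],
    [[-0.45,2.1,0],[0,0,0]],
    [[-0.49,2.3,0],[0,0,0]],
    [[-0.53,2.45,0],[0,0,0]],
  ],
)

```text
time: 4.12
tool_pos: [618.0, -135.7, 57.2]
tcp_rot: [-180.0, -0.0, 12.1]
ft_force: [1.6, -0.2, 0.9]
finger_gap: 0.0
grip_force: 0.9
```

Run:
```python
from h import *
print(sense()["tool_pos"],sense()["ft_force"])
s=snapshot("top");cv2.imwrite("pics/d.png",cv2.resize(s["img"][130:300,170:440,::-1],None,fx=2.9,fy=2.9))
for c in("top","scene"):
  s=snapshot(c)
  for q in finder.pinpoint("carrier_fin",c)[:1]:print(q,atz(s,q["at"],60))
```

```text
[ 618.04092449 -135.66984104   57.2055687 ] [ 1.61363788 -0.17880389  0.8880767 ]
{'at': [0.633, 0.4883], 'confidence': 0.67} [ 613.49917523 -114.16236091   60.        ]
{'at': [0.3488, 0.5962], 'confidence': 0.9} [ 612.26380745 -111.76423974   60.        ]
```

View pics/d.png

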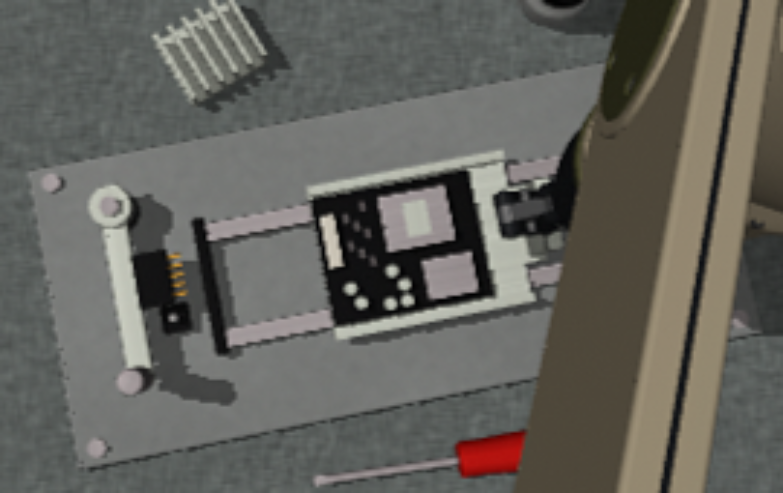

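The carrier has moved about 57 mm (fin near (613,-113) mm). About 38 mm is left, so I'll push slowly.

send_rows(
  steps=[
    [[-0.04,0.16,0],[0,0,0]],
    [[-0.07,0.32,0],[0,0,0]],
    [[-0.1,0.48,0],[0,0,0]],
    [[-0.12,0.58,0],[0,0,0]],
    [[-0.14,0.66,0],[0,0,0]],
    [[-0.16,0.74,0],[0,0,0]],
    [[-0.17,0.8,0],[0,0,0]],
  ],
)

```text
time: 5.25
tool_pos: [613.0, -112.0, 57.3]
tcp_rot: [-180.0, 0.0, 12.1]
ft_force: [-0.2, -1.6, -1.2]
finger_gap: -0.2
grip_force: 0.8
```

send_rows(
  steps=[
    [[-0.01,0.05,0],[0,0,0]],
    [[-0.02,0.1,0],[0,0,0]],
  ],
)

```text
time: 5.5
tool_pos: [612.4, -109.1, 57.3]
tcp_rot: [180.0, 0.0, 12.1]
ft_force: [-0.8, -1.6, -0.7]
finger_gap: -0.4
grip_force: 1.3
```

```bash
cat > f.py <<'E'
from h import *
for c in("top","scene"):
  s=snapshot(c)
  for n in ("carrier_fin","station"):
    for q in finder.pinpoint(n,c)[:1]:print(c,n,round(q["confidence"],2),atz(s,q["at"],60).round(1))
print(sense()["tool_pos"],sense()["ft_force"])
E
python3 f.py
```

```text
top carrier_fin 0.83 [610.4 -92.8  60. ]
top station 0.69 [602.4 -73.5  60. ]
scene carrier_fin 0.9 [612.3 -92.8  60. ]
scene station 0.94 [612.  -74.2  60. ]
[ 612.56748321 -109.01422643   57.43100446] [-0.29816359 -0.2646049   0.17290505]
```

send_rows(
  steps=[
    [[-0.02,0.07,0],[0,0,0]],
    [[-0.03,0.14,0],[0,0,0]],
    [[-0.04,0.2,0],[0,0,0]],
  ],
)

```text
time: 6.18
tool_pos: [611.6, -104.9, 57.5]
tcp_rot: [179.8, -0.0, 12.0]
ft_force: [1.7, -10.8, -2.7]
finger_gap: -0.3
grip_force: 5.3
```

send_rows(
  steps=[
    [[-0.01,0.05,0],[0,0,0]],
    [[-0.02,0.1,0],[0,0,0]],
  ],
)

```text
time: 6.42
tool_pos: [610.8, -100.6, 57.5]
tcp_rot: [180.0, -0.0, 12.0]
ft_force: [0.1, -1.6, -0.3]
finger_gap: -0.1
grip_force: 1.0
```

send_rows(
  steps=[
    [[-0.01,0.05,0],[0,0,0]],
    [[-0.02,0.1,0],[0,0,0]],
  ],
)

```text
time: 6.68
tool_pos: [610.0, -96.6, 57.3]
tcp_rot: [-180.0, -0.0, 12.1]
ft_force: [-0.7, -0.3, 0.1]
finger_gap: 0.2
grip_force: 0.0
```

```bash
python3 f.py
```

```text
top carrier_fin 0.76 [610.5 -79.4  60. ]
top station 0.77 [609.9 -68.2  60. ]
scene carrier_fin 0.74 [606.5 -74.8  60. ]
scene station 0.79 [611.  -71.3  60. ]
[610.0499806  -97.02238481  57.30224774] [ 0.04050826  1.0332353  -0.26326088]
```

send_rows(
  steps=[
    [[-0.01,0.05,0],[0,0,0]],
    [[-0.02,0.07,0],[0,0,0]],
  ],
)

```text
time: 7.22
tool_pos: [609.4, -94.9, 57.3]
tcp_rot: [-180.0, -0.0, 12.1]
ft_force: [-0.3, -0.1, 0.3]
finger_gap: -0.1
grip_force: 0.0
```

send_rows(
  steps=[
    [[-0.01,0.03,0],[0,0,0]],
    [[-0.01,0.05,0],[0,0,0]],
  ],
)

```text
time: 7.48
tool_pos: [609.1, -93.6, 57.3]
tcp_rot: [180.0, 0.0, 12.1]
ft_force: [-1.0, -1.3, 0.1]
finger_gap: 0.3
grip_force: 0.6
```

send_rows(
  steps=[
    [[0.1,-0.5,0],[0,0,0]],
    [[0.1,-0.5,1.2],[0,0,0]],
    [[0.1,-0.5,2.4],[0,0,0]],
    [[-1,2,2.4],[0,0,0]],
    [[-2,4,2.4],[0,0,0]],
    [[-3,6,2.4],[0,0,0]],
    [[-3.53,8.4,2.4],[0,0,0]],
    [[-3.53,8.4,2.4],[0,0,0]],
    [[-3.53,8.4,2.4],[0,0,0]],
  ],
)

```text
time: 8.6
tool_pos: [502.9, 160.3, 129.6]
tcp_rot: [-180.0, -0.0, 12.3]
ft_force: [-0.1, -0.4, -1.2]
finger_gap: -0.1
grip_force: 0.0
```

Run:
```python
from h import *
print(sense()["tool_pos"])
for c in("top","scene"):
  s=snapshot(c)
  for n,z in (("carrier_fin",60),("station",60),("post_centre",69),("contact_post",42)):
    for q in finder.pinpoint(n,c)[:1]:print(c,n,round(q["confidence"],2),atz(s,q["at"],z).round(1))
  cv2.imwrite("pics/e_%s.png"%c,cv2.resize(s["img"][130:300,170:440,::-1] if c=="top" else s["img"][110:330,100:400,::-1],None,fx=2.6,fy=2.6))
```

```text
[502.92236461 160.29589898 129.59528893]
top carrier_fin 0.56 [608.1 -75.5  60. ]
top station 0.87 [604.9 -70.4  60. ]
scene carrier_fin 0.91 [612.4 -78.6  60. ]
scene station 0.63 [607.9 -68.8  60. ]
scene post_centre 0.78 [504.8 137.8  69. ]
scene contact_post 0.64 [474.8 155.5  42. ]
```

View pics/e_top.png

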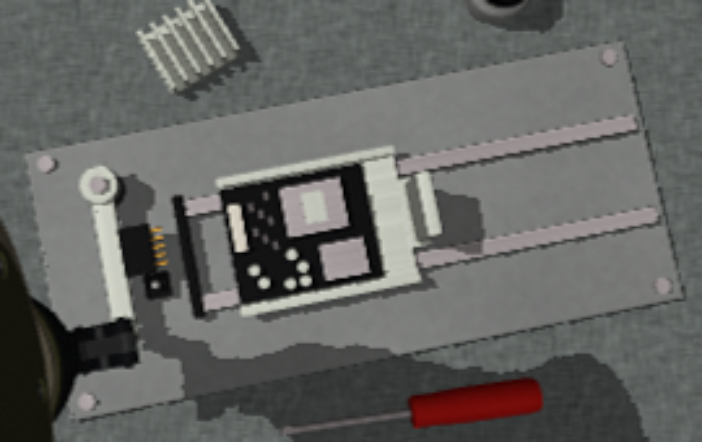

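View pics/e_scene.png

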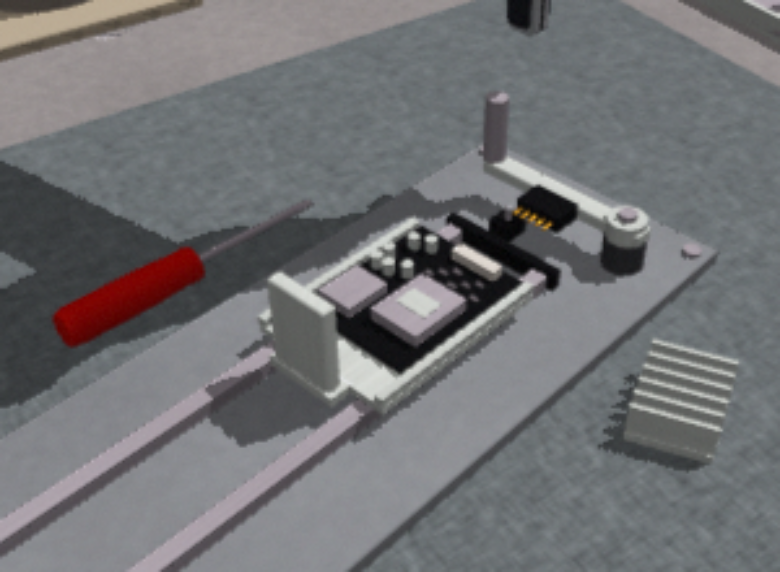

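Run:
```python
from h import *
s=snapshot("top");S=snapshot("scene")
f=lambda s,p,z:atz(s,np.array(p)/[560,420],z)[:2]
p=[596.4,-33.2];R=cv2.getRotationMatrix2D((0,0),-np.degrees(.21),1)[:,:2]
for n,q in dict(posttop=f(s,(215.3,261.9),92),postS=f(S,(291.2,148),92),postfootS=f(S,(290.6,171),44),fintop=f(s,(335.1,208.5),89),fin0=f(s,(387,198),89)).items(): print(n,q.round(1),(R.T@(q-p)).round(1))
```

```text
posttop [508.2 128.6] [-52.5 176.7]
postS [515.7 125.6] [-45.8 172.1]
postfootS [514.7 127.5] [-46.4 174.2]
fintop [603.5 -74.2] [ -1.6 -41.6]
fin0 [ 623.9 -165. ] [  -0.6 -134.6]
```

send_rows(
  steps=[
    [[0,0,-1.2],[0,0,0]],
    [[0,0,-2.35],[0,0,0]],
    [[0,0,-2.35],[0,0,0]],
  ],
)

```text
time: 9.57
tool_pos: [500.4, 157.8, 55.8]
tcp_rot: [-180.0, 0.4, 12.1]
ft_force: [-0.2, 0.0, -0.4]
finger_gap: -0.0
grip_force: 0.0
```

send_rows(
  steps=[
    [[0.04,-0.2,0],[0,0,0]],
    [[0.08,-0.4,0],[0,0,0]],
    [[0.12,-0.55,0],[0,0,0]],
    [[0.16,-0.7,0],[0,0,0]],
    [[0.2,-0.85,0],[0,0,0]],
    [[0.25,-1.0,0],[0,0,0]],
  ],
)

```text
time: 10.32
tool_pos: [511.9, 129.0, 60.4]
tcp_rot: [-179.9, -0.2, 12.1]
ft_force: [-0.8, 6.5, 4.2]
finger_gap: 0.1
grip_force: 3.3
```

send_rows(
  steps=[
    [[0.06,-0.15,0],[0,0,0]],
    [[0.12,-0.3,0],[0,0,0]],
    [[0.18,-0.45,0],[0,0,0]],
    [[0.24,-0.6,0],[0,0,0]],
    [[0.3,-0.75,0],[0,0,0]],
  ],
)

```text
time: 10.95
tool_pos: [520.9, 107.0, 60.3]
tcp_rot: [-179.9, -0.2, 12.1]
ft_force: [-1.4, 9.1, 4.1]
finger_gap: 0.3
grip_force: 4.7
```

send_rows(
  steps=[
    [[0.06,-0.12,0],[0,0,0]],
    [[0.12,-0.24,0],[0,0,0]],
    [[0.17,-0.34,0],[0,0,0]],
    [[0.17,-0.34,0],[0,0,0]],
    [[0.17,-0.34,0],[0,0,0]],
  ],
)

```text
time: 11.58
tool_pos: [525.7, 97.0, 60.3]
tcp_rot: [-179.9, -0.1, 12.1]
ft_force: [-1.8, 10.1, 5.5]
finger_gap: -0.1
grip_force: 5.0
```

Run:
```python
from h import *
s=snapshot("top");cv2.imwrite("pics/g.png",cv2.resize(s["img"][150:300,170:350,::-1],None,fx=4,fy=4,interpolation=2))
S=snapshot("scene");cv2.imwrite("pics/h.png",cv2.resize(S["img"][110:330,100:400,::-1],None,fx=2.6,fy=2.6))
print(sense()["tool_pos"],sense()["ft_force"])
```

```text
[525.59980382  97.04358087  60.26637611] [-1.98554001  9.50645753  4.27572764]
```

View pics/g.png

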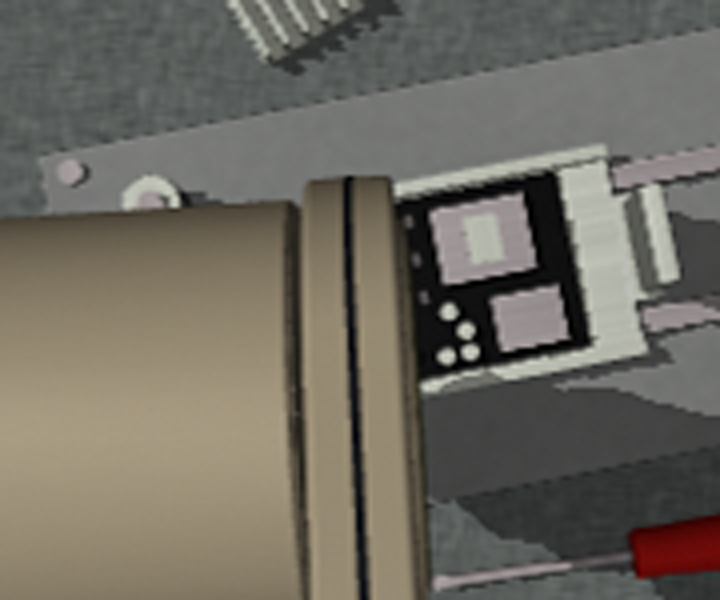

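View pics/h.png

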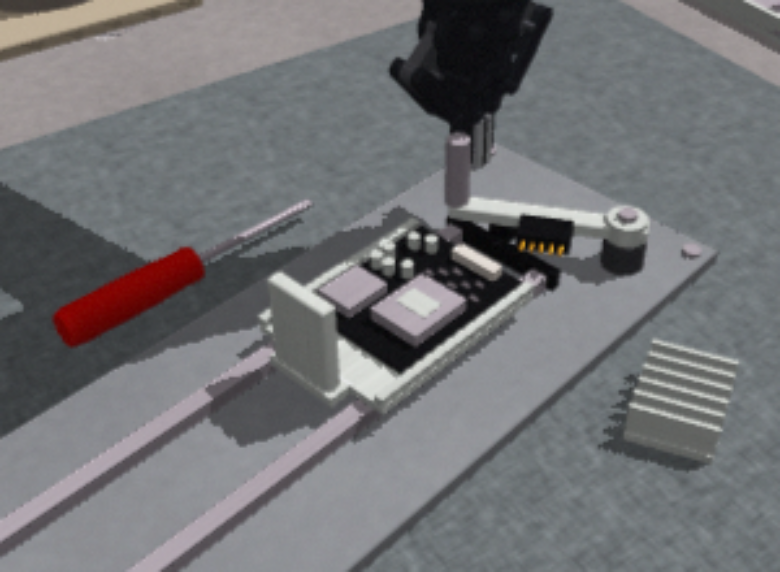

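The top view shows the arm over the post. The scene view shows the fingers pressing the post at crop (458,150), the contact bar swung toward the board, and the carrier unmoved. I'll now work out the bar's angle.

Run:
```python
from h import *
S=snapshot("scene")
f=lambda p,z:atz(S,np.array(p)/[560,420],z)[:2]
a0=f((291.2,148),92);a1=f((276.2,163.5),92);b0=f((290.6,171),44);b1=f((276.5,188.5),44)
for a,b in((a0,a1),(b0,b1)):
    d=np.linalg.norm(b-a);print(a,b,d,"theta",2*np.arcsin(d/220))
print(sense()["time"],sense()["ft_force"])
```

```text
[515.74292842 125.57329212] [540.2867651   75.88936156] 55.41563745697366 theta 0.509263937377816
[514.68934959 127.47008325] [542.83787962  75.75085089] 58.883093832755115 theta 0.541907323117216
11.725 [-3.3235134  10.16436634  5.87597287]
```

```bash
python3 -c "
from h import *
print(order.hand_in())"
```

```text
the job is handed in; nothing more can be done
None
```

I handed the job in with the carrier at the test station and the contact arm held at about 0.5 rad, the fingers pressing on its post with roughly 10 N. The screwdriver, jar and heat sink were never touched. Both positions come from camera and force readings, and no verdict came back.

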